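Measure a channel in a dish-holder bar with a press-down depth gauge

ROBOT

A 6-joint arm with a two-finger parallel gripper is mounted at the origin on the work surface. World frame = base frame: x ahead of the robot, y to its left, z up, the work surface at z = 0. Lengths are in m, angles in degrees, forces in N, time in s.
With the tool pointing down it reaches from about 0.3 to 0.75 m from the base axis. Payload 8.5 kg.
Tool frame: the origin (TCP) lies on the centre line of the jaws, within the pads' length; the fingertips stand 17 mm ahead of it and the grasp point (between the pads) lies 2 mm behind it (env.tip_extent is the distance from the TCP to the fingertips, in m); z points along the fingers, y is the direction in which the jaws open and shut (so a half turn about z gives the same grasp; the last joint's range is limited). The gripper opens to 85 mm and grips with 20 to 120 N. Pads are 22 mm wide; open, the fingers measure 114 mm over their backs; the gripper's body (76 mm by 85 mm) begins 54 mm behind the grasp point. The pads swing forward as they close: fully open they stand 13 mm farther back than shut.
Start: joints at [61.69, 21.807, 74.336, -0, 83.858, -12.336], TCP at [0.151, 0.529, 0.248] pointing down, gripper open.
Joint ranges: [-178.18, 178.18], [-50.72, 133.34], [12.68, 142.11], [-81.47, 261.47], [9.98, 163.14], [-165.26, 165.26]. Speed limits (degrees/s): [136.94, 136.94, 180, 180, 180, 180].

INTERFACE

Orientations are given as a 3x3 rotation matrix whose columns are the frame's x, y, z axes.
In Python, from rig import telemetry, get_image, camera_params, close_job, env gives the robot as it stands.
- The arm moves only by the tool apply_moves, never from a script. Its argument "motion" is a list of rows, each an object of numbers: "tx", "ty", "tz": the shift along the tool's x, y, z in cm; "turn": the turn about the tool's z in degrees; "jaw": the gripper's target within -1 to 1 (fully open at 1, half-way at 0, shut at -1). In form: [{"tx": .., "ty": .., "tz": .., "turn": .., "jaw": ..}, ...]. A call has 1 to 5 rows; each row is the pose to reach, as a shift and turn from the pose measured when the call began, along the tool's axes at that moment; what a row does not reach only later rows make up. A row lasts 1/12 s, in which the tool goes at most 41.7 mm and 7.16 degrees, less where a joint would pass 70% of its speed; a pose out of reach is approached as far as the arm can. A call with a gripper value outside its range is refused whole. The fingers move at their own pace and stop on an object; "squeeze" is the grip in N (left out, the last holds). Time passes only in rows, so rows that repeat a pose let the fingers close. It gives the time, the measured TCP pose, the force and the opening at its end, in the units of the state.
- telemetry.observe(): the state, without advancing time (a new reading comes with each control period).
- get_image(name): name is "side" or "top"; returns (picture, depth): 400x640x3 uint8, red, green, blue; 400x640 float32, m along the optical axis (not along the pixel's ray), 0 where there is no reading.
- camera_params(name): a dict with "fx", "fy", "cx", "cy" (pixels), "rvec" (rotation vector, rad) and "tvec" (3), from world to camera coordinates, as OpenCV has them. Camera axes: x right, y down, z forward; pixel columns grow to the right and rows downward; lengths in m; the calibration is good to about 2 mm. A picture is of the moment at which its call begins. camera_params takes no time and is no camera call.
- close_job(): hands the job in, once; it reports no verdict.
The state is a dict: "time_s": time; "q": joint angles; "qvel": joint speeds; "joint_efforts": joint torques, N m; "position": TCP position; "tool_rot": TCP orientation; "ft_force": force on the tool from outside, world axes, zero at the start; "wrist_torque": the same for the moment, N m; "grip_width": finger opening in m.
Only numpy, scipy, OpenCV 4.12 (cv2) and the standard library are available. Lean on these libraries where they do the work, as an engineer would, in place of code of your own. Each camera call takes 0.05 s, during which the arm holds its last target. There are 200 camera calls.

TASK

Slide the aluminium bar along its track, with the gauge still raised, until its narrow channel is centred under the gauge's probe. Then press the gauge head down until its foot sits flat on the bar, with the probe in the channel; it stays down by itself. Last, record the reading: push the marker tab along the scale on top of the head until it is level with the needle, and leave everything so, without disturbing the other things on the bench.

Things in the scene. Friction and masses are not known exactly. Their poses are not given: they have to be found in the camera images.
- gauge: Depth gauge stand, fixed: steel base plate 12 mm thick (x -80 to +70, y -265 to +115 mm), two rails along y (tops 22 mm above the bench, 53 mm apart) that guide the bar, and a round column (radius 9 mm, at x = -55 mm, top 125 mm above the bench) that carries the head. Origin: on the bench, straight below the probe. z up; y along the track, the bar is pushed towards +y; x across it.
- head (a joint): How far the head is pressed down (m): 0 raised (foot 30 mm above the bar's top), about 0.030 with the foot on the bar; starts at 0 to 0.005. Stiff guide: about 8 N to push down, stays where it is left. The head is a white box (x -30 to +65, y -55 to +55 mm of the probe axis, 32 mm tall) over a steel foot 44 x 50 x 8 mm; its flat top is 40 mm above the foot's underside.
- foot (a point): Centre of the underside of the gauge head's foot, on the probe's axis; axes as the gauge's. A 6 mm round steel probe sticks out 16 mm below it on a weak spring (1 to 2 N) and is pushed up into the head as it meets something.
- cap_top (a point): Centre of the top of the round black press cap (radius 15 mm, 14 mm tall) on the head; 54 mm above the foot's underside, 7 mm to the -x side of the probe axis. Press here, straight down.
- needle_tip (a point): Tip of the black needle (3 mm wide) on the scale on the head's top, 28 mm to the +x side of the probe; axes as the gauge's. It runs along y, 4 mm per mm of probe travel: from y = +29 mm (probe fully out) to y = -35 mm (probe flush with the foot), so its distance from y = -35 mm is 4 x the depth. The depth is not known beforehand (4 to 12 mm).
- marker_mid (a point): Middle of the steel marker tab (16 mm in x, 8 mm in y, 20 mm tall, standing about 1 mm clear of the head's top), 11 mm above the head's top and 45 mm to the +x side of the probe; axes as the gauge's. It slides along y beside the needle with 1.5 N of friction and stays where it is left.
- marker (a joint): Position of the marker tab along the scale (m): 0 at the -y end (y = -35 mm, depth zero), growing towards +y up to 0.068; starts at 0 to 0.006. Equals 4 x depth when it is set to the needle.
- channel (a point): Centre of the narrow channel (18 mm wide along y, running across the bar), level with the bar's top, 36 mm above the bench; axes as the bar's. The bar is loose aluminium, about 0.6 kg, 50 (x) x 200 (y) x 24 mm tall, on the base plate between the rails; the channel is 70 mm from its +y end, 130 mm from its -y end. The shallow 40 mm wide recess is not the one to measure.
- push_end (a point): Centre of the bar's upright -y end face (50 mm wide, 24 mm tall), 12 mm above the base plate, 24 mm above the bench; the bar has to be pushed 70 to 125 mm to +y from here; its other end then stands 15 mm out past the head.
- dishes: Bystander: stack of three lidded dishes, 63 mm across, 45 mm tall; origin under its centre.
- dish: Bystander: single lidded dish, 63 mm across, 15 mm tall; origin under its centre.
- driver: Bystander: screwdriver 150 mm long, lying down.
- slide_box: Bystander: grey slide box 85 x 60 x 32 mm; origin under its centre.
- pen: Bystander: white pen 130 mm long, lying down.
- media: Bystander: bottle 56 mm across, 120 mm tall; origin under its centre.
- beaker: Bystander: glass cup 70 mm across, 85 mm tall; origin under its centre.
Mind the look-alikes: they are no part of the job. Leave any black, pink or yellow look-alike of the part that bears channel alone.

How it is judged (in metres and radians):
On the way, in this order (a step that is already met when the one before it is completed fails the run):
1. the bar rests with its narrow channel under the raised gauge's probe (within 5.5 mm) (y of channel in the frame of gauge between -0.0055 and 0.0055 m and velocity of joint head below 0.005 m/s and linear speed of bar below 0.01 m/s and value of joint head below 0.012 m), for 0.2 s.
2. the head is pressed down until its foot is flat on the bar with the probe in the channel (y of channel in the frame of gauge between -0.0055 and 0.0055 m and z of foot in the frame of channel between -0.002 and 0.002 m), for 0.3 s.
At the end, for the whole second after the job is handed in: The bar's narrow channel is under the probe (within 5.5 mm along the track), the gauge's foot is down flat on the bar (within 2 mm), and the marker tab stands level with the needle along the scale (centres within 4 mm), at rest (all of step 2 and y of marker_mid in the frame of needle_tip between -0.004 and 0.004 m and velocity of joint marker between -0.005 and 0.005 m/s); the robot touches nothing.
It fails at once if another thing on the bench is moved by more than 30 mm (distance of any of dishes, dish, driver, slide_box, pen, media, beaker from where it was at the start of the episode above 0.03 m).
It fails at once if the bar is tipped or lifted out of its track (angle between channel's own z axis and vertical above 0.2 rad or height (world z) of channel above 0.046 m).
It also fails if it takes over 54 s, if anything falls off the work surface, if the arm or the gripper's body presses on something with over 40 N, if the wrist force passes 120 N, or if a joint passes its speed limit or range.

## Working session

There is one attempt and no reset: what is moved stays moved. The work goes in short steps, Python scripts to look and compute and a tool call to move; the robot and the scene stay as the last step left them, time stands still between calls to the robot, and variables do not carry over. Pictures are saved under pics/ and viewed, about 8 in all and at most 12, crops included, and the job is handed in when it is done.

Besides the shell and the picture viewer there is one more tool, called after ">>>" in YAML: its name, and indented under it one key for each argument. apply_moves: Moves the arm, as the interface text tells. Its arguments: {"type":"object","properties":{"motion":{"type":"array"},"squeeze":{"type":"number"}},"required":["motion"]}

```bash
mkdir -p pics; ls
cat > h.py <<'E'
import numpy as np, cv2
from rig import telemetry, get_image, camera_params, close_job, env
def cam(n):
    p=camera_params(n); K=np.array([[p["fx"],0,p["cx"]],[0,p["fy"],p["cy"]],[0,0,1.]])
    R=cv2.Rodrigues(np.array(p["rvec"],float))[0]; return K,R,np.array(p["tvec"],float).ravel()
def ray(n,u,v,z):
    K,R,t=cam(n); d=R.T@np.linalg.inv(K)@np.array([u,v,1.]); c=-R.T@t
    return c+d*(z-c[2])/d[2]
def proj(n,P):
    K,R,t=cam(n); q=K@(R@np.array(P,float)+t); return q[:2]/q[2]
def cloud(n,D):
    K,R,t=cam(n); v,u=np.mgrid[:400,:640]; X=np.stack([(u-K[0,2])/K[0,0]*D,(v-K[1,2])/K[1,1]*D,D],-1)
    return (X-t)@R
def snap(n,name):
    im,D=get_image(n); cv2.imwrite(f"pics/{name}.png",im[...,::-1]); np.savez(f"pics/{name}.npz",im=im,D=D); return im,D
E
python3 - <<'E'
from h import *
for n in("side","top"):
    snap(n,n+"0"); K,R,t=cam(n); print(n,K[0,0],-R.T@t,R[2])
s=telemetry.observe(); print(s["position"],s["tool_rot"],s["time_s"],env.tip_extent)
E
```

```text
pics
side 472.05745264916703 [0.22382541 0.83083197 1.15551609] [ 0.23965604 -0.59733823 -0.76534438]
top 519.0578497264852 [0.41228993 0.02520189 1.29129151] [ 0.08905302 -0.01037317 -0.99597287]
[0.15122967 0.52856084 0.24776682] [[-9.61395779e-01  2.75168600e-01 -6.31013239e-04]
 [ 2.75169172e-01  9.61395125e-01 -1.15740504e-03]
 [ 2.88171529e-04 -1.28635971e-03 -9.99999131e-01]] 0.1 0.017
```

View pics/side0.png

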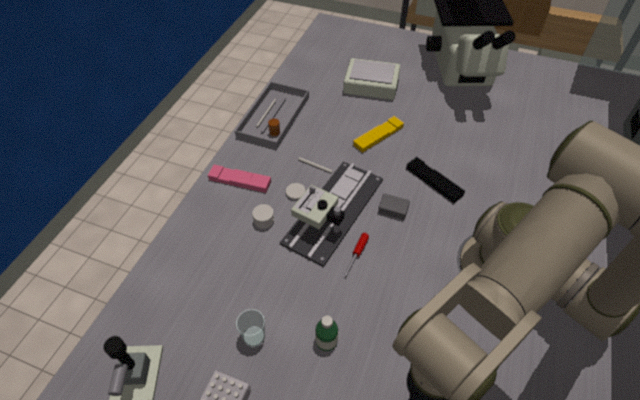

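View pics/top0.png

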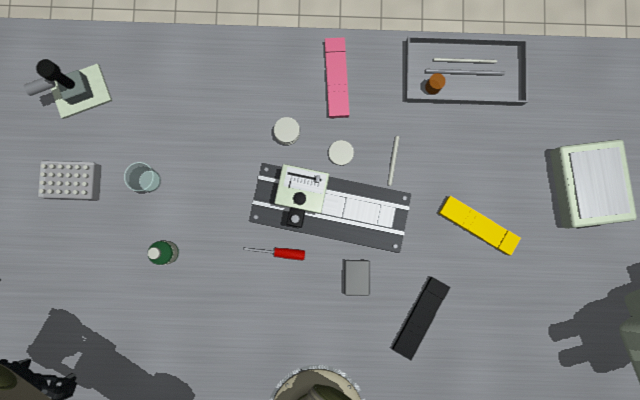

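The top view shows these candidates for the bar: aluminium bar in the track at about (355,208), pink (337,78), yellow (480,225) and black (420,318). I choose the aluminium one on the rails and will check it in a crop.

Run:
```python
from h import *
z=np.load("pics/top0.npz"); im,D=z["im"],z["D"]
c=im[150:265,240:420]; cv2.imwrite("pics/c1.png",cv2.resize(c,None,fx=4.4,fy=4.4,interpolation=cv2.INTER_CUBIC)[...,::-1])
P=cloud("top",D)
# plate: heights 8-17 mm dark
roi=np.zeros(D.shape,bool); roi[150:265,240:420]=1
g=im.max(-1)
m=(roi&(P[...,2]>.006)&(P[...,2]<.03)&(D>0)).astype(np.uint8)
k=(roi&(P[...,2]>.006)&(D>0)).astype(np.uint8)
n,l,st,ce=cv2.connectedComponentsWithStats(k); print(st)
pl=(roi&(g<95)&(D>0)&(P[...,2]>.005)&(P[...,2]<.018))
pts=P[pl][:,:2].astype(np.float32)*1000; print(len(pts),np.median(P[pl][:,2])); print(cv2.minAreaRect(pts))
for y in range(160,262,6): print(y,*(("%3d"%(1000*a)) for a in P[y,250:416:6,2]))
```

```text
[[     0      0    640    400 245641]
 [   328    150     26     15    312]
 [   387    150     10     36    137]
 [   254    153      1      1      1]
 [   276    152      1      1      1]
 [   293    152      1      1      1]
 [   376    152      2      1      2]
 [   293    156      1      1      1]
 [   316    157      1      1      1]
 [   320    157      1      1      1]
 [   363    156      1      1      1]
 [   308    158      1      2      2]
 [   403    158      1      1      1]
 [   415    161      1      1      1]
 [   249    163    162     90   9330]
 [   350    163      1      1      1]
 [   357    163      1      1      1]
 [   383    163      1      1      1]
 [   376    164      1      1      1]
 [   418    165      1      1      1]
 [   408    166      1      1      1]
 [   317    169      1      1      1]
 [   356    168      1      1      1]
 [   366    169      1      1      1]
 [   368    169      1      1      1]
 [   382    168      1      1      1]
 [   400    169      1      1      1]
 [   358    173      1      1      1]
 [   354    176      1      1      1
[... 2999 characters left out ...]
  0
226  -3  -3   2   0   9   9  12  24 102  14   8  14  14   8  15  12  12  11  14  23  20  17  17  35  11  12   3  -2
232  -6   2   0  -2  -3   1   1  -3  -5   8   8  12  12  11   8  14  14   7   7  14 1291  12  12  20  22  20   0   1
238   0   1   0  -4   2   0   0  -1  -1   2   0   0   5  -1  11  13   6  14  16  12  11   9   7  13   7   8  -3   1
244   0   0   4   1  -4   1   3  -1   0   3  -3   0  -2  -1  -3   0  -1   0   8   9  14  14  13  10   8  13  -1   2
250  12  13  16  13  20  20  21  24  20  -5  -2   1  -2  -2   0   0   0   3  -3  -2   6   0   0  12  13  -2   0   4
256  -2   0   0  -3  19  21  22  25  23  14   1  -3   3  -2  -1  -4  -2   0   2   1   3  -3   0   1   0   0   0   1
```

View pics/c1.png

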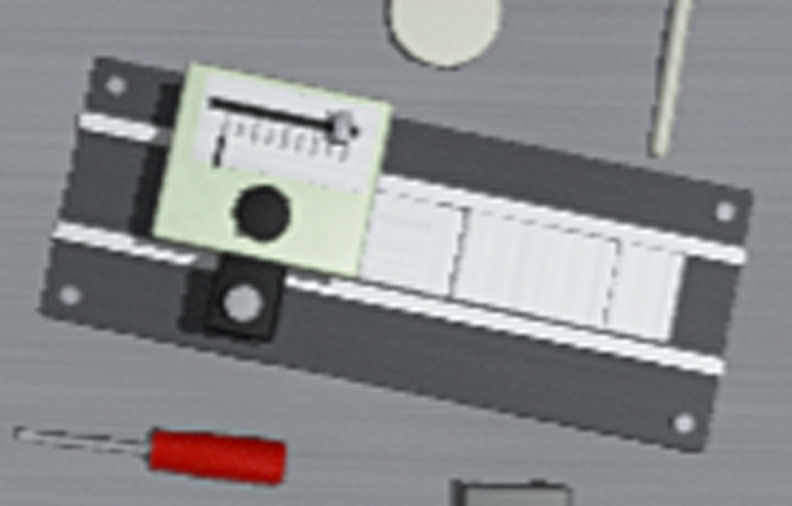

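The crop confirms the aluminium bar lies between the rails. Its -y end is at crop (684,255)–(672,340). The narrow channel's near wall shows as a dark line at (461,253), about 121 mm from the end as expected. The (612,280) line is the wide recess. The marker is at (343,127), the needle runs down from (222,125), and the cap is at (262,213).

```bash
cat >> h.py <<'E'
def rigid(A,B):
    A=np.array(A);B=np.array(B);a=A.mean(0);b=B.mean(0)
    U,_,V=np.linalg.svd((A-a).T@(B-b)); R=V.T@U.T; return R,b-R@a
def G():
    z=np.load("G.npz"); return z["R"],z["t"]
def tog(P): R,t=G(); return R.T@(np.array(P)[:2]-t)
def fromg(p): R,t=G(); return R@np.array(p)+t
def status(s=None):
    s=s or telemetry.observe(); T=np.array(s["tool_rot"]); R,t=G()
    a=np.degrees(np.arctan2(*(R.T@T[:2,1])[::-1]))
    print("t%.2f tcp_g(mm)"%s["time_s"],np.round(1000*tog(s["position"]),1),"z %.4f"%s["position"][2],"tooly ang in g %.2f"%a,"F_g",np.round(R.T@np.array(s["ft_force"])[:2],1),round(s["ft_force"][2],1),"w",round(s["grip_width"],4))
    return s
def togo(gx,gy,z,turn=0):
    """cm in tool axes to reach gauge (gx,gy) mm, z m"""
    s=telemetry.observe(); p=np.r_[fromg([gx/1000,gy/1000]),z]
    print("to",gx,gy,z,"-> cm tool",np.round(100*np.array(s["tool_rot"]).T@(p-s["position"]),2))
E
python3 - <<'E'
from h import *
f=lambda u,v,z,n="top":ray(n,240+(u+.5)/4.4-.5,150+(v+.5)/4.4-.5,z)
C=[f(97,58,.012),f(752,190,.012),f(703,452,.012),f(40,315,.012)]
A=np.array([[.07,.115],[.07,-.265],[-.08,-.265],[-.08,.115]])
R,t=rigid(A,[c[:2] for c in C]); print(np.round(1000*((np.array(C)[:,:2]-t)@R-A),1)); print(R,t)
np.savez("G.npz",R=R,t=t)
for nm,u,v,z in[("end",684,255,.036),("end",672,340,.036),("chan wall",467,208,.036),("chan wall",455,298,.036),("cap",262,213,.120),("markertop",343,127,.127),("needle",219,150,.108),("col",242,303,.125)]:
    print(nm,np.round(1000*tog(f(u,v,z)),1))
s=status(); togo(0,-240,.2)
for p in [(0,0,.012),(-.08,.115,.012),(.07,-.265,.012)]: print(p,proj("side",np.r_[fromg(p[:2]),p[2]]))
E
```

```text
[[-0.9 -1.6]
 [ 0.1  1.3]
 [ 0.1  1. ]
 [ 0.8 -0.7]]
[[ 0.98514662  0.17171528]
 [-0.17171528  0.98514662]] [0.5213017  0.05406613]
end [  23.8 -229.5]
end [ -23.6 -231.7]
chan wall [  25.3 -107. ]
chan wall [ -24.8 -110.2]
cap [-7. -0.]
markertop [ 44.2 -32. ]
needle [21.7 29.1]
col [-54.7   0.4]
t0.10 tcp_g(mm) [-446.1  403.9] z 0.2478 tooly ang in g 83.92 F_g [ 0.3 -0.5] -0.8 w 0.0851
to 0 -240 0.2 -> cm tool [-51.18 -59.29   4.84]
(0, 0, 0.012) [320.61911277 224.10299939]
(-0.08, 0.115, 0.012) [324.19368335 264.60036995]
(0.07, -0.265, 0.012) [343.11412794 160.23235668]
```

>>> apply_moves:
  motion:
    - {"tx":-3.2,"ty":-3.8,"tz":0,"turn":-6.1,"jaw":-1}
    - {"tx":-6.4,"ty":-7.6,"tz":0,"turn":-6.1,"jaw":-1}
    - {"tx":-9.6,"ty":-11.4,"tz":0,"turn":-6.1,"jaw":-1}
    - {"tx":-12.4,"ty":-14.8,"tz":0,"turn":-6.1,"jaw":-1}
    - {"tx":-15.2,"ty":-18.2,"tz":0,"turn":-6.1,"jaw":-1}
  squeeze: 40

```text
time_s: 0.52
position: [0.2357, 0.3365, 0.2477]
tool_rot: [[-0.985, 0.171, -0.001], [0.171, 0.985, -0.001], [0.001, -0.002, -1.0]]
ft_force: [0.8, 0.9, 0.3]
grip_width: 0.0258
```

```bash
python3 -c "
from h import *
status(); togo(0,-265,.2)"
```

```text
t0.52 tcp_g(mm) [-329.8  229.2] z 0.2477 tooly ang in g 90.06 F_g [0.6 1. ] 0.3 w 0.0258
to 0 -265 0.2 -> cm tool [-32.93 -49.44   4.83]
```

>>> apply_moves:
  motion:
    - {"tx":-32.9,"ty":-49.4,"tz":4.0}
    - {"tx":-32.9,"ty":-49.4,"tz":4.0}
    - {"tx":-32.9,"ty":-49.4,"tz":4.0}
    - {"tx":-32.9,"ty":-49.4,"tz":4.0}
    - {"tx":-32.9,"ty":-49.4,"tz":4.0}

```text
invalid input
```

```bash
python3 -c "
from h import *
status(); togo(0,-265,.2)"
```

```text
t0.52 tcp_g(mm) [-329.8  229.2] z 0.2477 tooly ang in g 90.06 F_g [0.6 1. ] 0.3 w 0.0258
to 0 -265 0.2 -> cm tool [-32.93 -49.44   4.83]
```

>>> apply_moves:
  motion:
    - {"tx":-32.9,"ty":-49.4,"tz":4.0,"turn":0,"jaw":-1}
    - {"tx":-32.9,"ty":-49.4,"tz":4.0,"turn":0,"jaw":-1}
    - {"tx":-32.9,"ty":-49.4,"tz":4.0,"turn":0,"jaw":-1}
    - {"tx":-32.9,"ty":-49.4,"tz":4.0,"turn":0,"jaw":-1}
    - {"tx":-32.9,"ty":-49.4,"tz":4.0,"turn":0,"jaw":-1}

```text
time_s: 0.93
position: [0.3195, 0.1461, 0.234]
tool_rot: [[-0.985, 0.17, -0.001], [0.17, 0.985, -0.001], [0.0, -0.002, -1.0]]
ft_force: [1.4, 0.9, -0.4]
grip_width: 0.0001
```

```bash
python3 -c "
from h import *
status(); togo(0,-265,.2)"
```

```text
t0.93 tcp_g(mm) [-214.6   56.1] z 0.2340 tooly ang in g 90.08 F_g [1.2 1.1] -0.4 w 0.0001
to 0 -265 0.2 -> cm tool [-21.42 -32.13   3.44]
```

>>> apply_moves:
  motion:
    - {"tx":-21.4,"ty":-32.1,"tz":3.4,"turn":0,"jaw":-1}
    - {"tx":-21.4,"ty":-32.1,"tz":3.4,"turn":0,"jaw":-1}
    - {"tx":-21.4,"ty":-32.1,"tz":3.4,"turn":0,"jaw":-1}
    - {"tx":-21.4,"ty":-32.1,"tz":3.4,"turn":0,"jaw":-1}
    - {"tx":-21.4,"ty":-32.1,"tz":3.4,"turn":0,"jaw":-1}

```text
time_s: 1.35
position: [0.4033, -0.0441, 0.2158]
tool_rot: [[-0.985, 0.171, -0.001], [0.171, 0.985, -0.001], [0.001, -0.001, -1.0]]
ft_force: [0.7, 0.0, 0.9]
grip_width: -0.0001
```

>>> apply_moves:
  motion:
    - {"tx":-9.9,"ty":-14.8,"tz":1.6,"turn":0,"jaw":-1}
    - {"tx":-9.9,"ty":-14.8,"tz":1.6,"turn":0,"jaw":-1}
    - {"tx":-9.9,"ty":-14.8,"tz":1.6,"turn":0,"jaw":-1}
    - {"tx":-9.9,"ty":-14.8,"tz":1.6,"turn":0,"jaw":-1}
    - {"tx":-9.9,"ty":-14.8,"tz":1.6,"turn":0,"jaw":-1}

```text
time_s: 1.77
position: [0.4766, -0.2115, 0.1987]
tool_rot: [[-0.985, 0.174, -0.001], [0.174, 0.985, -0.002], [0.001, -0.002, -1.0]]
ft_force: [-1.4, -0.1, -0.6]
grip_width: 0.0
```

```bash
python3 -c "
from h import *
status(); togo(0,-265,.038)
snap('top','top1');snap('side','side1')
im=cv2.imread('pics/top1.png'); cv2.imwrite('pics/c2.png',cv2.resize(im[130:290,250:470],None,fx=3.6,fy=3.6,interpolation=3))"
```

```text
t1.77 tcp_g(mm) [   1.6 -269.3] z 0.1987 tooly ang in g 89.86 F_g [-1.4 -0.3] -0.6 w 0.0
to 0 -265 0.038 -> cm tool [ 0.15  0.46 16.07]
```

View pics/side1.png

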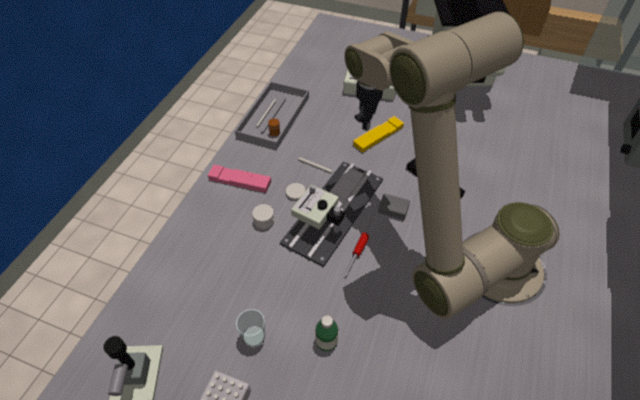

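>>> apply_moves:
  motion:
    - {"tx":0.15,"ty":0.4,"tz":4.0,"turn":0,"jaw":-1}
    - {"tx":0.15,"ty":0.4,"tz":8.0,"turn":0,"jaw":-1}
    - {"tx":0.15,"ty":0.4,"tz":12.0,"turn":0,"jaw":-1}
    - {"tx":0.15,"ty":0.4,"tz":15.2,"turn":0,"jaw":-1}
    - {"tx":0.15,"ty":0.4,"tz":16.1,"turn":0,"jaw":-1}

```text
time_s: 2.28
position: [0.4725, -0.2025, 0.0341]
tool_rot: [[-0.985, 0.173, -0.008], [0.173, 0.985, 0.004], [0.009, 0.003, -1.0]]
ft_force: [-1.0, -0.6, -0.5]
grip_width: -0.0
```

>>> apply_moves:
  motion:
    - {"tx":0,"ty":0.5,"tz":0,"turn":0,"jaw":-1}
    - {"tx":0,"ty":1.0,"tz":0,"turn":0,"jaw":-1}
    - {"tx":0,"ty":1.5,"tz":0,"turn":0,"jaw":-1}
    - {"tx":0,"ty":2.0,"tz":0,"turn":0,"jaw":-1}
    - {"tx":0,"ty":2.4,"tz":0,"turn":0,"jaw":-1}

```text
time_s: 2.7
position: [0.4776, -0.1792, 0.036]
tool_rot: [[-0.985, 0.172, -0.005], [0.172, 0.985, 0.001], [0.005, -0.0, -1.0]]
ft_force: [-1.2, -7.8, 3.7]
grip_width: 0.0001
```

```bash
python3 -c "
from h import *
status(); togo(0,-150,.038)"
```

```text
t2.70 tcp_g(mm) [  -3.  -237.3] z 0.0360 tooly ang in g 89.98 F_g [ 0.2 -7.9] 3.7 w 0.0001
to 0 -150 0.038 -> cm tool [-0.29  8.73 -0.21]
```

>>> apply_moves:
  motion:
    - {"tx":-0.2,"ty":1.5,"tz":-0.2,"turn":0,"jaw":-1}
    - {"tx":-0.3,"ty":3.0,"tz":-0.2,"turn":0,"jaw":-1}
    - {"tx":-0.3,"ty":4.5,"tz":-0.2,"turn":0,"jaw":-1}
    - {"tx":-0.3,"ty":6.0,"tz":-0.2,"turn":0,"jaw":-1}
    - {"tx":-0.3,"ty":7.0,"tz":-0.2,"turn":0,"jaw":-1}

```text
time_s: 3.12
position: [0.4931, -0.1108, 0.0395]
tool_rot: [[-0.985, 0.171, -0.003], [0.171, 0.985, -0.002], [0.003, -0.003, -1.0]]
ft_force: [-5.1, -9.5, 3.3]
grip_width: 0.0002
```

```bash
python3 -c "
from h import *
status()
snap('top','top2');snap('side','side2')
a=cv2.imread('pics/top2.png')[150:265,240:420]; cv2.imwrite('pics/c3.png',cv2.resize(a,None,fx=4.4,fy=4.4,interpolation=2))"
```

```text
t3.12 tcp_g(mm) [   0.5 -167.3] z 0.0395 tooly ang in g 90.04 F_g [ -3.4 -10.3] 3.3 w 0.0002
```

View pics/c3.png

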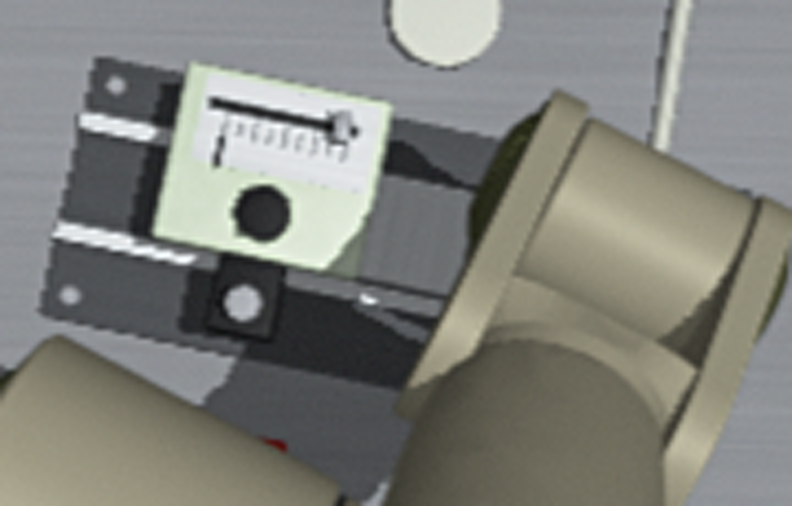

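The arm hides the bar's end. I'll push a further 22 mm, which stays short of the target, then back off and measure.

>>> apply_moves:
  motion:
    - {"tx":0,"ty":0.8,"tz":0,"turn":0,"jaw":-1}
    - {"tx":0,"ty":1.6,"tz":0,"turn":0,"jaw":-1}
    - {"tx":0,"ty":2.1,"tz":0,"turn":0,"jaw":-1}
    - {"tx":0,"ty":2.1,"tz":0,"turn":0,"jaw":-1}
    - {"tx":0,"ty":2.1,"tz":0,"turn":0,"jaw":-1}

```text
time_s: 3.63
position: [0.4968, -0.0887, 0.0393]
tool_rot: [[-0.985, 0.17, -0.003], [0.17, 0.985, 0.0], [0.003, -0.0, -1.0]]
ft_force: [-0.2, -0.7, -0.2]
grip_width: -0.0
```

```bash
python3 -c "
from h import *
status()"
```

```text
t3.63 tcp_g(mm) [   0.4 -144.8] z 0.0393 tooly ang in g 90.08 F_g [-0.1 -0.8] -0.2 w -0.0
```

>>> apply_moves:
  motion:
    - {"tx":0,"ty":-3,"tz":0,"turn":0,"jaw":-1}
    - {"tx":0,"ty":-6,"tz":-2,"turn":0,"jaw":-1}
    - {"tx":0,"ty":-10,"tz":-2,"turn":0,"jaw":-1}
    - {"tx":0,"ty":-13,"tz":-2,"turn":0,"jaw":-1}
    - {"tx":0,"ty":-16,"tz":-2,"turn":0,"jaw":-1}

```text
time_s: 4.05
position: [0.4691, -0.248, 0.0596]
tool_rot: [[-0.985, 0.171, -0.002], [0.171, 0.985, 0.001], [0.002, 0.0, -1.0]]
ft_force: [0.3, -0.7, -0.3]
grip_width: 0.0
```

```bash
python3 -c "
from h import *
status()
snap('top','top3');snap('side','side3')
a=cv2.imread('pics/top3.png')[150:265,240:420]
b=cv2.imread('pics/side3.png')[150:270,270:390]
a=cv2.resize(a,None,fx=3,fy=3,interpolation=2); b=cv2.resize(b,None,fx=2,fy=2,interpolation=2)
o=np.zeros((a.shape[0],a.shape[1]+b.shape[1],3),np.uint8);o[:,:a.shape[1]]=a;o[:b.shape[0],a.shape[1]:]=b
cv2.imwrite('pics/c4.png',o)"
```

```text
t4.05 tcp_g(mm) [   0.4 -306.5] z 0.0596 tooly ang in g 90.03 F_g [ 0.4 -0.6] -0.3 w 0.0
```

View pics/c4.png

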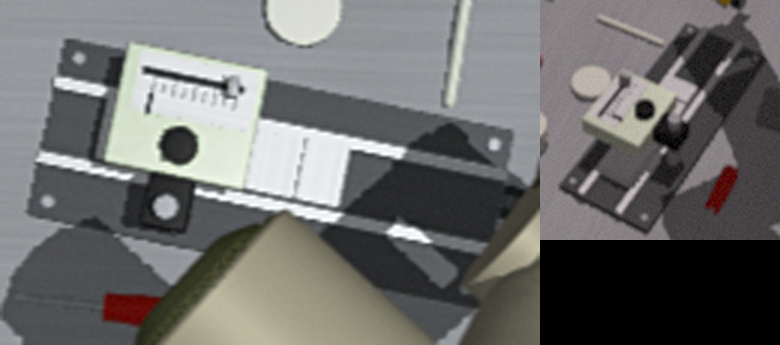

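The bar's end is now visible at 3x crop (347,178), with the recess wall at (301,165). I'll find the edges from intensity profiles along the track.

```bash
cat >> h.py <<'E'
def profile(img,xs,ys,z,n="top"):
    g=cv2.cvtColor(img,cv2.COLOR_RGB2GRAY).astype(np.float32)
    m=np.array([[proj(n,np.r_[fromg([x/1000,y/1000]),z]) for y in ys] for x in xs],np.float32)
    return cv2.remap(g,m[...,0],m[...,1],cv2.INTER_LINEAR)
E
python3 - <<'E'
from h import *
for nm,lo,hi in(("top0",-245,-90),("top3",-170,-60)):
    im=np.load(f"pics/{nm}.npz")["im"]; ys=np.arange(lo,hi,.5)
    for xs in ((10,14,18),(-2,0,2),(-10,-14,-18)):
        p=profile(im,xs,ys,.036).mean(0); d=np.gradient(p)
        i=[k for k in range(3,len(d)-3) if abs(d[k])==abs(d[k-3:k+4]).max() and abs(d[k])>5]
        print(nm,xs,[(float(ys[k]),round(float(d[k]))) for k in i])
E
```

```text
top0 (10, 14, 18) [(-230.0, 16), (-192.0, 6), (-110.0, -7), (-105.0, 11)]
top0 (-2, 0, 2) [(-230.0, 16), (-109.5, -7), (-105.5, 9)]
top0 (-10, -14, -18) [(-229.5, 16), (-191.5, 8), (-109.0, -8), (-105.0, 12)]Traceback (most recent call last):
  File "<stdin>", line 5, in <module>
  File "h.py", line 34, in profile
    m=np.array([[proj(n,np.r_[fromg([x/1000,y/1000]),z]) for y in ys] for x in xs],np.float32)
                 ~~~~^^^^^^^^^^^^^^^^^^^^^^^^^^^^^^^^^^^
  File "h.py", line 10, in proj
    K,R,t=cam(n); q=K@(R@np.array(P,float)+t); return q[:2]/q[2]
          ~~~^^^
  File "h.py", line 4, in cam
    p=camera_params(n); K=np.array([[p["fx"],0,p["cx"]],[0,p["fy"],p["cy"]],[0,0,1.]])
ValueError: time passes only in moves, steps and waits
```

```bash
sed -i 's/^def cam(n)/import functools\n@functools.cache\ndef cam(n)/' h.py
python3 - <<'E'
from h import *
for nm,lo,hi in(("top3",-170,-60),):
    im=np.load(f"pics/{nm}.npz")["im"]; ys=np.arange(lo,hi,.5)
    for xs in ((10,14,18),(-2,0,2),(-10,-14,-18)):
        p=profile(im,xs,ys,.036).mean(0); d=np.gradient(p)
        i=[k for k in range(3,len(d)-3) if abs(d[k])==abs(d[k-3:k+4]).max() and abs(d[k])>5]
        print(nm,xs,[(float(ys[k]),round(float(d[k]))) for k in i])
status(); togo(0,-145,.038)
E
```

```text
top3 (10, 14, 18) [(-133.0, 17), (-98.0, -6), (-94.5, 9)]
top3 (-2, 0, 2) [(-133.5, 17), (-98.0, -8), (-94.0, 13)]
top3 (-10, -14, -18) [(-133.0, 16), (-98.0, -8), (-94.5, 10)]
t4.15 tcp_g(mm) [   0.9 -308.6] z 0.0593 tooly ang in g 89.81 F_g [0.7 0.8] -0.5 w -0.0001
to 0 -145 0.038 -> cm tool [ 0.14 16.36  2.12]
```

The bar's end is at -133.2 mm and needs to be at -130. The finger offset is about 11.6 mm, so the TCP should go to about -141.6.

>>> apply_moves:
  motion:
    - {"tx":0.1,"ty":4,"tz":1.0,"turn":0,"jaw":-1}
    - {"tx":0.1,"ty":8,"tz":2.1,"turn":0,"jaw":-1}
    - {"tx":0.1,"ty":12,"tz":2.1,"turn":0,"jaw":-1}
    - {"tx":0.1,"ty":14.8,"tz":2.1,"turn":0,"jaw":-1}
    - {"tx":0.1,"ty":15.1,"tz":2.1,"turn":0,"jaw":-1}

```text
time_s: 4.57
position: [0.4941, -0.0962, 0.0379]
tool_rot: [[-0.985, 0.171, -0.004], [0.171, 0.985, 0.002], [0.004, 0.001, -1.0]]
ft_force: [0.0, 1.2, 0.5]
grip_width: -0.0
```

```bash
python3 -c "
from h import *
status(); togo(0,-141.6,.038)"
```

```text
t4.57 tcp_g(mm) [  -1.  -152.7] z 0.0379 tooly ang in g 90.04 F_g [-0.2  1.2] 0.5 w -0.0
to 0 -141.6 0.038 -> cm tool [-0.11  1.11 -0.01]
```

>>> apply_moves:
  motion:
    - {"tx":0,"ty":0.4,"tz":0,"turn":0,"jaw":-1}
    - {"tx":0,"ty":0.7,"tz":0,"turn":0,"jaw":-1}
    - {"tx":0,"ty":0.9,"tz":0,"turn":0,"jaw":-1}
    - {"tx":0,"ty":1.05,"tz":0,"turn":0,"jaw":-1}
    - {"tx":0,"ty":1.15,"tz":0,"turn":0,"jaw":-1}

```text
time_s: 4.98
position: [0.4955, -0.0863, 0.0379]
tool_rot: [[-0.985, 0.172, -0.005], [0.172, 0.985, 0.0], [0.005, -0.0, -1.0]]
ft_force: [-4.4, -7.5, 0.5]
grip_width: -0.0003
```

```bash
python3 -c "
from h import *
status(); togo(0,-141.6,.038)"
```

```text
t4.98 tcp_g(mm) [  -1.4 -142.7] z 0.0379 tooly ang in g 89.99 F_g [-3.1 -8.2] 0.5 w -0.0003
to 0 -141.6 0.038 -> cm tool [-0.14  0.11 -0.01]
```

>>> apply_moves:
  motion:
    - {"tx":0,"ty":0.1,"tz":0,"turn":0,"jaw":-1}
    - {"tx":0,"ty":0.15,"tz":0,"turn":0,"jaw":-1}
    - {"tx":0,"ty":0.15,"tz":0,"turn":0,"jaw":-1}

```text
time_s: 5.23
position: [0.4955, -0.086, 0.0379]
tool_rot: [[-0.985, 0.173, -0.005], [0.173, 0.985, -0.001], [0.005, -0.001, -1.0]]
ft_force: [-2.7, -5.8, -0.3]
grip_width: 0.0002
```

```bash
python3 -c "
from h import *
status(); togo(0,-141.6,.038)"
```

```text
t5.23 tcp_g(mm) [  -1.4 -142.4] z 0.0379 tooly ang in g 89.94 F_g [-1.6 -6.2] -0.3 w 0.0002
to 0 -141.6 0.038 -> cm tool [-0.14  0.08 -0.01]
```

>>> apply_moves:
  motion:
    - {"tx":0,"ty":-3,"tz":0,"turn":0,"jaw":-1}
    - {"tx":0,"ty":-6,"tz":-2,"turn":0,"jaw":-1}
    - {"tx":0,"ty":-10,"tz":-6,"turn":0,"jaw":-1}
    - {"tx":0,"ty":-13,"tz":-9,"turn":0,"jaw":-1}
    - {"tx":0,"ty":-16,"tz":-12,"turn":0,"jaw":-1}

```text
time_s: 5.65
position: [0.4697, -0.2337, 0.1479]
tool_rot: [[-0.985, 0.174, -0.005], [0.174, 0.985, -0.0], [0.005, -0.001, -1.0]]
ft_force: [1.2, 0.2, -0.4]
grip_width: 0.0
```

```bash
cat > meas.py <<'E'
from h import *
import sys
nm=sys.argv[1]; im,D=snap("top",nm); snap("side",nm+"s"); ys=np.arange(-160,-62,.5)
for xs in ((10,14,18),(-2,0,2),(-10,-14,-18)):
    p=profile(im,xs,ys,.036).mean(0); d=np.gradient(p)
    i=[k for k in range(3,len(d)-3) if abs(d[k])==abs(d[k-3:k+4]).max() and abs(d[k])>5]
    print(nm,xs,[(float(ys[k]),round(float(d[k]))) for k in i])
status(); togo(-7,0,.16)
E
python3 meas.py top4
```

```text
top4 (10, 14, 18) [(-131.0, 19), (-95.5, -9), (-92.0, 11)]
top4 (-2, 0, 2) [(-131.5, 22)]
top4 (-10, -14, -18) [(-129.5, 8), (-123.0, 11)]
t5.75 tcp_g(mm) [   0.9 -295.5] z 0.1508 tooly ang in g 89.67 F_g [0.7 0.2] 0.1 w 0.0001
to -7 0 0.16 -> cm tool [ 0.96 29.54 -1.12]
```

Channel error is about -1.5 mm, inside the 5.5 mm limit. Next is the press cap.

>>> apply_moves:
  motion:
    - {"tx":0.2,"ty":3,"tz":-2.5,"turn":0,"jaw":-1}
    - {"tx":0.4,"ty":7,"tz":-2.5,"turn":0,"jaw":-1}
    - {"tx":0.6,"ty":11,"tz":-2.5,"turn":0,"jaw":-1}
    - {"tx":0.8,"ty":15,"tz":-2.5,"turn":0,"jaw":-1}
    - {"tx":1.0,"ty":19,"tz":-2.5,"turn":0,"jaw":-1}

```text
time_s: 6.17
position: [0.4949, -0.0462, 0.174]
tool_rot: [[-0.984, 0.179, 0.002], [0.179, 0.984, -0.006], [-0.003, -0.006, -1.0]]
ft_force: [1.6, 0.4, 0.6]
grip_width: 0.0002
```

```bash
python3 -c "
from h import *
status(); togo(-7,0,.165)"
```

```text
t6.17 tcp_g(mm) [  -8.8 -103.3] z 0.1740 tooly ang in g 89.60 F_g [1.5 0.7] 0.6 w 0.0002
to -7 0 0.165 -> cm tool [-0.11 10.34  0.84]
```

>>> apply_moves:
  motion:
    - {"tx":-0.1,"ty":4,"tz":0.3,"turn":0,"jaw":-1}
    - {"tx":-0.1,"ty":8,"tz":0.8,"turn":0,"jaw":-1}
    - {"tx":-0.1,"ty":10.3,"tz":0.8,"turn":0,"jaw":-1}
    - {"tx":-0.1,"ty":10.3,"tz":0.8,"turn":0,"jaw":-1}

```text
time_s: 6.5
position: [0.5139, 0.0592, 0.1644]
tool_rot: [[-0.985, 0.174, 0.001], [0.174, 0.985, -0.005], [-0.002, -0.005, -1.0]]
ft_force: [-0.9, 0.8, -0.7]
grip_width: -0.0002
```

```bash
python3 -c "
from h import *
status(); togo(-7,0,.137)"
```

```text
t6.50 tcp_g(mm) [-8.2  3.7] z 0.1644 tooly ang in g 89.84 F_g [-1.   0.6] -0.7 w -0.0002
to -7 0 0.137 -> cm tool [-0.12 -0.36  2.75]
```

>>> apply_moves:
  motion:
    - {"tx":-0.1,"ty":-0.3,"tz":1.2,"turn":0,"jaw":-1}
    - {"tx":-0.1,"ty":-0.3,"tz":2.2,"turn":0,"jaw":-1}
    - {"tx":-0.1,"ty":-0.3,"tz":2.7,"turn":0,"jaw":-1}
    - {"tx":-0.1,"ty":-0.3,"tz":3.2,"turn":0,"jaw":-1}
    - {"tx":-0.1,"ty":-0.3,"tz":3.7,"turn":0,"jaw":-1}

```text
time_s: 6.92
position: [0.5136, 0.056, 0.1273]
tool_rot: [[-0.985, 0.175, -0.001], [0.175, 0.985, -0.004], [0.0, -0.004, -1.0]]
ft_force: [-4.4, 2.4, 6.6]
grip_width: 0.0002
```

```bash
python3 -c "
from h import *
status(); togo(-7,0,.107)"
```

```text
t6.92 tcp_g(mm) [-7.9  0.6] z 0.1273 tooly ang in g 89.80 F_g [-4.8  1.6] 6.6 w 0.0002
to -7 0 0.107 -> cm tool [-0.09 -0.05  2.03]
```

>>> apply_moves:
  motion:
    - {"tx":-0.05,"ty":0,"tz":0.5,"turn":0,"jaw":-1}
    - {"tx":-0.05,"ty":0,"tz":0.9,"turn":0,"jaw":-1}
    - {"tx":-0.05,"ty":0,"tz":1.3,"turn":0,"jaw":-1}
    - {"tx":-0.05,"ty":0,"tz":1.6,"turn":0,"jaw":-1}
    - {"tx":-0.05,"ty":0,"tz":1.8,"turn":0,"jaw":-1}

```text
time_s: 7.33
position: [0.5136, 0.0559, 0.1095]
tool_rot: [[-0.984, 0.176, -0.002], [0.176, 0.984, -0.003], [0.001, -0.003, -1.0]]
ft_force: [-3.4, 3.6, 8.1]
grip_width: 0.0002
```

```bash
python3 -c "
from h import *
status(); togo(-7,0,.107)"
```

```text
t7.33 tcp_g(mm) [-7.9  0.5] z 0.1095 tooly ang in g 89.76 F_g [-4.   2.9] 8.1 w 0.0002
to -7 0 0.107 -> cm tool [-0.09 -0.05  0.25]
```

Continuing in small steps until the force rises.

>>> apply_moves:
  motion:
    - {"tx":0,"ty":0,"tz":0.1,"turn":0,"jaw":-1}
    - {"tx":0,"ty":0,"tz":0.2,"turn":0,"jaw":-1}
    - {"tx":0,"ty":0,"tz":0.27,"turn":0,"jaw":-1}
    - {"tx":0,"ty":0,"tz":0.3,"turn":0,"jaw":-1}

```text
time_s: 7.67
position: [0.5136, 0.056, 0.1071]
tool_rot: [[-0.984, 0.177, -0.001], [0.177, 0.984, -0.002], [0.001, -0.002, -1.0]]
ft_force: [-2.5, 2.8, 8.0]
grip_width: -0.0
```

>>> apply_moves:
  motion:
    - {"tx":0,"ty":0,"tz":0.08,"turn":0,"jaw":-1}
    - {"tx":0,"ty":0,"tz":0.08,"turn":0,"jaw":-1}

```text
time_s: 7.83
position: [0.5136, 0.0559, 0.107]
tool_rot: [[-0.984, 0.178, -0.0], [0.178, 0.984, -0.001], [0.0, -0.001, -1.0]]
ft_force: [-2.0, 2.7, 9.6]
grip_width: -0.0001
```

>>> apply_moves:
  motion:
    - {"tx":0,"ty":0,"tz":0.15,"turn":0,"jaw":-1}
    - {"tx":0,"ty":0,"tz":0.2,"turn":0,"jaw":-1}
    - {"tx":0,"ty":0,"tz":0.2,"turn":0,"jaw":-1}

```text
time_s: 8.08
position: [0.5136, 0.0559, 0.107]
tool_rot: [[-0.984, 0.178, 0.001], [0.178, 0.984, -0.0], [-0.002, -0.0, -1.0]]
ft_force: [-6.5, 3.0, 21.1]
grip_width: 0.0001
```

It stopped hard at 0.107 with 21 N, so the foot is on the bar. Lift, move clear towards -y, and look.

>>> apply_moves:
  motion:
    - {"tx":0,"ty":0,"tz":-3,"turn":0,"jaw":-1}
    - {"tx":0,"ty":0,"tz":-6,"turn":0,"jaw":-1}
    - {"tx":-2,"ty":-4,"tz":-6,"turn":0,"jaw":-1}
    - {"tx":-4,"ty":-8,"tz":-6,"turn":0,"jaw":-1}
    - {"tx":-5.2,"ty":-11,"tz":-6,"turn":0,"jaw":-1}

```text
time_s: 8.5
position: [0.5457, -0.0635, 0.1678]
tool_rot: [[-0.984, 0.178, 0.003], [0.178, 0.984, -0.001], [-0.004, -0.0, -1.0]]
ft_force: [0.8, 0.5, 0.8]
grip_width: 0.0002
```

>>> apply_moves:
  motion:
    - {"tx":0,"ty":-4,"tz":0,"turn":0,"jaw":-1}
    - {"tx":0,"ty":-8,"tz":0,"turn":0,"jaw":-1}
    - {"tx":0,"ty":-12,"tz":0,"turn":0,"jaw":-1}
    - {"tx":0,"ty":-12,"tz":0,"turn":0,"jaw":-1}

```text
time_s: 8.83
position: [0.5232, -0.1882, 0.1676]
tool_rot: [[-0.983, 0.185, 0.004], [0.184, 0.983, -0.003], [-0.004, -0.002, -1.0]]
ft_force: [-0.1, 0.0, 0.1]
grip_width: 0.0001
```

```bash
cat > c.py <<'E'
import sys
from h import *
nm=sys.argv[1]
a=cv2.imread(f'pics/{nm}.png')[150:220,255:355]; a=cv2.resize(a,None,fx=6,fy=6,interpolation=2)
cv2.imwrite(f'pics/{nm}c.png',a)
E
python3 meas.py top5; python3 c.py top5
```

```text
top5 (10, 14, 18) [(-131.0, 8), (-102.5, -5), (-65.5, 9)]
top5 (-2, 0, 2) [(-131.5, 19), (-97.5, -13)]
top5 (-10, -14, -18) [(-131.0, 17), (-88.5, -13)]
t8.93 tcp_g(mm) [  43.2 -233.3] z 0.1676 tooly ang in g 89.44 F_g [-0.4  0.9] 0.3 w 0.0001
to -7 0 0.16 -> cm tool [ 5.25 23.28  0.74]
```

View pics/top5c.png

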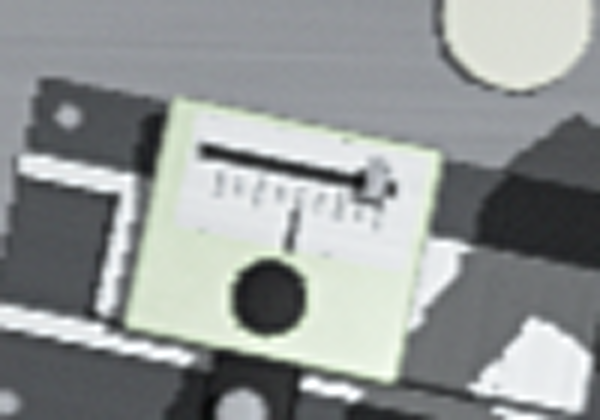

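The needle now runs from (297,208) to (290,250) in the 6x crop, the marker is at (376,183), and the cap at (268,297) serves as a reference.

Run:
```python
from h import *
f=lambda u,v,z:np.round(1000*tog(ray("top",255+(u+.5)/6-.5,150+(v+.5)/6-.5,z)),1)
for nm,u,v,z in(("tip",297,208,.077),("root",290,250,.077),("marker top",376,183,.097),("cap",268,297,.09),("slot l",200,151,.076),("slot r",397,189,.076)): print(nm,f(u,v,z))
im=np.load("pics/top5.npz")["im"]; ys=np.arange(-60,60,1.)
p=profile(im,(17,18,19,20,21,22),ys,.077).mean(0); k=np.where(p<p.max()*.8)[0]; print([(ys[i],round(float(p[i]))) for i in k])
p=profile(im,(42,45,48),ys,.097).mean(0); print([(y,round(float(v))) for y,v in zip(ys,p)][15:45])
im0=np.load("pics/top0.npz")["im"]
p=profile(im0,(17,18,19,20,21,22),ys,.107).mean(0); k=np.where(p<p.max()*.8)[0]; print([(ys[i],round(float(p[i]))) for i in k])
togo(45,-75,.13)
```

```text
tip [30.7 -3. ]
root [13.9 -3.7]
marker top [ 44.1 -31.7]
cap [-7.   0.5]
slot l [45.2 38.9]
slot r [ 46. -40.]
[(np.float64(-5.0), 178), (np.float64(-4.0), 141), (np.float64(-3.0), 111), (np.float64(-2.0), 127), (np.float64(-1.0), 162), (np.float64(53.0), 181), (np.float64(54.0), 150), (np.float64(55.0), 123), (np.float64(56.0), 113), (np.float64(57.0), 109), (np.float64(58.0), 126), (np.float64(59.0), 152)]
[(np.float64(-45.0), 228), (np.float64(-44.0), 230), (np.float64(-43.0), 229), (np.float64(-42.0), 222), (np.float64(-41.0), 214), (np.float64(-40.0), 191), (np.float64(-39.0), 160), (np.float64(-38.0), 143), (np.float64(-37.0), 146), (np.float64(-36.0), 148), (np.float64(-35.0), 159), (np.float64(-34.0), 176), (np.float64(-33.0), 186), (np.float64(-32.0), 186), (np.float64(-31.0), 182), (np.float64(-30.0), 172), (np.float64(-29.0), 160), (np.float64(-28.0), 137), (np.float64(-27.0), 104), (np.float64(-26.0), 82), (np.float64(-25.0), 81), (np.float64(-24.0), 87), (np.float64(-23.0), 102), (np.float64(-22.0), 120), (np.float64(-21.0), 132), (np.float64(-20.0), 133), (np.float64(-19.0), 134), (np.float64(-18.0), 136), (np.float64(-17.0), 138), (np.float64(-16.0), 137)]
[(np.float64(27.0), 171), (np.float64(28.0), 134), (np.float64(29.0), 99), (np.float64(30.0), 102), (np.float64(31.0), 136), (np.float64(32.0), 171), (np.float64(53.0), 171), (np.float64(54.0), 139), (np.float64(55.0), 107), (np.float64(56.0), 89), (np.float64(57.0), 82), (np.float64(58.0), 82), (np.float64(59.0), 82)]
to 45 -75 0.13 -> cm tool [-1.000e-02  1.583e+01  3.750e+00]
```

>>> apply_moves:
  motion:
    - {"tx":0,"ty":4,"tz":0,"turn":-0.5,"jaw":-1}
    - {"tx":0,"ty":8,"tz":0,"turn":-0.5,"jaw":-1}
    - {"tx":0,"ty":12,"tz":2,"turn":-0.5,"jaw":-1}
    - {"tx":0,"ty":15.5,"tz":3.7,"turn":-0.5,"jaw":-1}
    - {"tx":0,"ty":15.8,"tz":3.7,"turn":-0.5,"jaw":-1}

```text
time_s: 9.35
position: [0.5511, -0.0209, 0.1277]
tool_rot: [[-0.986, 0.167, -0.002], [0.167, 0.986, 0.002], [0.002, 0.002, -1.0]]
ft_force: [-0.7, 0.4, -0.3]
grip_width: 0.0003
```

```bash
python3 -c "
from h import *
status(); togo(45,-66,.099)"
```

```text
t9.35 tcp_g(mm) [ 42.2 -68.8] z 0.1277 tooly ang in g 90.28 F_g [-0.8  0.3] -0.3 w 0.0003
to 45 -66 0.099 -> cm tool [-0.29  0.27  2.87]
```

>>> apply_moves:
  motion:
    - {"tx":-0.3,"ty":0.2,"tz":1.2,"turn":0,"jaw":-1}
    - {"tx":-0.3,"ty":0.2,"tz":2.4,"turn":0,"jaw":-1}
    - {"tx":-0.3,"ty":0.2,"tz":2.8,"turn":0,"jaw":-1}
    - {"tx":-0.3,"ty":0.2,"tz":2.85,"turn":0,"jaw":-1}
    - {"tx":-0.3,"ty":0.2,"tz":2.85,"turn":0,"jaw":-1}

```text
time_s: 9.77
position: [0.5543, -0.0192, 0.0995]
tool_rot: [[-0.986, 0.167, -0.002], [0.167, 0.986, 0.002], [0.002, 0.002, -1.0]]
ft_force: [-0.7, -0.0, 1.1]
grip_width: 0.0003
```

```bash
python3 -c "
from h import *
status(); togo(45,-24,.099)"
```

```text
t9.77 tcp_g(mm) [ 45.1 -66.5] z 0.0995 tooly ang in g 90.29 F_g [-0.7 -0.1] 1.1 w 0.0003
to 45 -24 0.099 -> cm tool [-0.01  4.25  0.06]
```

>>> apply_moves:
  motion:
    - {"tx":0,"ty":1.0,"tz":0,"turn":0,"jaw":-1}
    - {"tx":0,"ty":1.8,"tz":0,"turn":0,"jaw":-1}
    - {"tx":0,"ty":2.5,"tz":0,"turn":0,"jaw":-1}
    - {"tx":0,"ty":3.1,"tz":0,"turn":0,"jaw":-1}
    - {"tx":0,"ty":3.6,"tz":0,"turn":0,"jaw":-1}

```text
time_s: 10.18
position: [0.5607, 0.0171, 0.1]
tool_rot: [[-0.986, 0.166, -0.001], [0.166, 0.986, 0.002], [0.001, 0.002, -1.0]]
ft_force: [-0.0, -1.6, 0.9]
grip_width: -0.0003
```

>>> apply_moves:
  motion:
    - {"tx":0,"ty":0.4,"tz":0,"turn":0,"jaw":-1}
    - {"tx":0,"ty":0.7,"tz":0,"turn":0,"jaw":-1}
    - {"tx":0,"ty":0.8,"tz":0,"turn":0,"jaw":-1}
    - {"tx":0,"ty":0.8,"tz":0,"turn":0,"jaw":-1}

```text
time_s: 10.52
position: [0.562, 0.0253, 0.0999]
tool_rot: [[-0.986, 0.166, -0.001], [0.166, 0.986, 0.002], [0.001, 0.002, -1.0]]
ft_force: [-0.3, -0.7, 0.1]
grip_width: 0.0001
```

```bash
python3 -c "
from h import *
status(); togo(45,-18.8,.099)"
```

```text
t10.52 tcp_g(mm) [ 45.1 -21.4] z 0.0999 tooly ang in g 90.33 F_g [-0.1 -0.8] 0.1 w 0.0001
to 45 -18.8 0.099 -> cm tool [0.   0.26 0.1 ]
```

Push the last ~2.5 mm, then retreat towards -y and up to check.

>>> apply_moves:
  motion:
    - {"tx":0,"ty":0.15,"tz":0,"turn":0,"jaw":-1}
    - {"tx":0,"ty":0.25,"tz":0,"turn":0,"jaw":-1}
    - {"tx":0,"ty":0.25,"tz":0,"turn":0,"jaw":-1}
    - {"tx":0,"ty":0.25,"tz":0,"turn":0,"jaw":-1}

```text
time_s: 10.85
position: [0.5623, 0.0277, 0.0999]
tool_rot: [[-0.986, 0.166, -0.001], [0.166, 0.986, 0.002], [0.002, 0.002, -1.0]]
ft_force: [-0.1, -1.6, 1.2]
grip_width: 0.0001
```

>>> apply_moves:
  motion:
    - {"tx":0,"ty":-2,"tz":0,"turn":0,"jaw":-1}
    - {"tx":0,"ty":-4,"tz":-2,"turn":0,"jaw":-1}
    - {"tx":0,"ty":-8,"tz":-6,"turn":0,"jaw":-1}
    - {"tx":0,"ty":-12,"tz":-7,"turn":0,"jaw":-1}
    - {"tx":0,"ty":-16,"tz":-7,"turn":0,"jaw":-1}

```text
time_s: 11.27
position: [0.5382, -0.1209, 0.1716]
tool_rot: [[-0.986, 0.164, 0.004], [0.164, 0.986, 0.001], [-0.003, 0.001, -1.0]]
ft_force: [1.5, 0.4, -0.5]
grip_width: -0.0001
```

>>> apply_moves:
  motion:
    - {"tx":0,"ty":-4,"tz":0,"turn":0,"jaw":-1}
    - {"tx":0,"ty":-6,"tz":0,"turn":0,"jaw":-1}
    - {"tx":0,"ty":-6,"tz":0,"turn":0,"jaw":-1}

```text
time_s: 11.52
position: [0.5277, -0.184, 0.1716]
tool_rot: [[-0.986, 0.169, 0.004], [0.169, 0.986, 0.0], [-0.004, 0.001, -1.0]]
ft_force: [-0.1, 0.1, 0.2]
grip_width: 0.0
```

```bash
python3 meas.py top6; python3 c.py top6
```

```text
top6 (10, 14, 18) [(-131.0, 8), (-98.0, -9)]
top6 (-2, 0, 2) [(-131.5, 22), (-91.0, -14), (-88.0, -6)]
top6 (-10, -14, -18) [(-131.0, 17), (-82.5, -14)]
t11.62 tcp_g(mm) [  46.9 -229.8] z 0.1713 tooly ang in g 90.34 F_g [0.4 0.6] -0.1 w -0.0001
to -7 0 0.16 -> cm tool [ 5.26 23.01  1.16]
```

View pics/top6c.png

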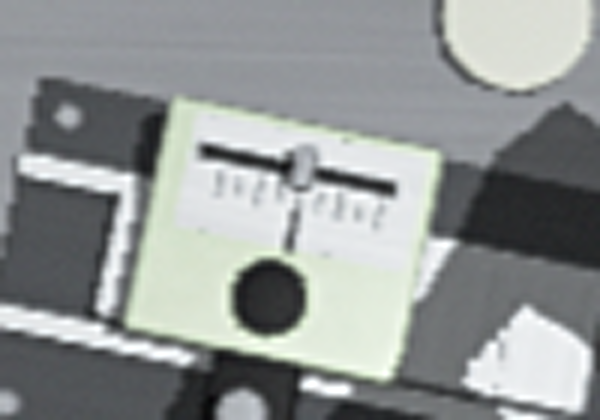

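The marker now stands at (303,167), in line with the needle at (297,208). I'll put numbers on it.

Run:
```python
from h import *
f=lambda u,v,z:np.round(1000*tog(ray("top",255+(u+.5)/6-.5,150+(v+.5)/6-.5,z)),1)
print(f(303,166,.097))
z=np.load("pics/top6.npz"); im,D=z["im"],z["D"]; ys=np.arange(-20,15,1.)
for xs in((43,44,45,46,47),): print([(int(y),round(float(v))) for y,v in zip(ys,profile(im,xs,ys,.097).mean(0))])
p=255-profile(im,(17,18,19,20,21,22),ys,.077).mean(0); p=np.clip(p-60,0,None); print("needle",(p*ys).sum()/p.sum())
P=cloud("top",D); g=(P[...,:2]-G()[1])@G()[0]*1000
m=(abs(g[...,0]-45)<12)&(abs(g[...,1])<45)&(P[...,2]>.088)&(P[...,2]<.11); print("marker by depth",m.sum(),g[m].mean(0),np.median(P[m][:,2]))
h=(g[...,0]<25)&(g[...,0]>12)&(abs(g[...,1])<45)&(P[...,2]>.06)&(P[...,2]<.12); print("head top z",np.median(P[h][:,2]))
```

```text
[44.9 -2.7]
[(-20, 118), (-19, 116), (-18, 117), (-17, 117), (-16, 112), (-15, 106), (-14, 101), (-13, 106), (-12, 111), (-11, 114), (-10, 115), (-9, 122), (-8, 129), (-7, 135), (-6, 158), (-5, 177), (-4, 182), (-3, 182), (-2, 174), (-1, 160), (0, 141), (1, 109), (2, 76), (3, 66), (4, 68), (5, 80), (6, 99), (7, 116), (8, 113), (9, 105), (10, 107), (11, 112), (12, 118), (13, 122), (14, 122)]
needle -2.8176402626199812
marker by depth 24 [45.38623109 -2.13139096] 0.09529672973046825
head top z 0.07580601878499446
```

```bash
python3 -c "
from h import *
close_job()"
```

```text
the job is handed in; nothing more can be done
```

I slid the bar under the probe, pressed the head down, set the marker to the needle and handed the job in at about 11.6 s of the 54 s allowed. `close_job` reports no verdict, so the figures below are my own last camera and force checks.

| Check | Measured | Limit |
|---|---|---|
| Channel to probe, along the track | about 1.2 to 1.8 mm short | 5.5 mm |
| Foot on the bar | head's top at 75.8 mm above the bench, 76 mm expected; hard stop at 21 N | 2 mm |
| Marker to needle | needle at y = -2.8 mm, marker between -2.1 and -3.3 mm; depth about 8 mm | 4 mm |

- **Channel:** the -1.2 to -1.8 mm spread comes from two ways of locating the channel (bar end and channel wall). The channel itself is hidden under the head, so it was judged from the bar's end, which did not move when the head was pressed.
- **Marker:** its three estimates differ by about 1 mm, and all agree with the needle to within 1 mm.
- **Bystanders:** I did not measure them again at the end. The arm did not pass near them, and those in view looked unmoved.

The gripper was clear of everything at hand-in.

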